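# Ease the spring clip off the tone-arm rod with the wedge

## Task

Pick up the brass wedge by its wooden grip, let it down very slowly until it rests lightly on top of the rod behind the clip, feel for a moment that it does, and slide its blade along the rod under the sprung tongue of the clip until the tongue lifts off the cross pin and the clip can be eased forward right off the end of the rod onto the catch shelf. Go by feel: leaning or pushing on the rod or the clip with more than about two kilos would mark them, and the gripper must not touch the clip. Finally stand the wedge upright on the floor of the steel tray again, and leave the other parts where they lie.

Things in the scene. Friction and masses are not known exactly. Their poses are not given: they have to be found in the camera images.
- base: Fixed walnut base with a horizontal steel rod. Origin: underside of the base, on the tray floor, below the rod's cross pin; x along the rod to its free end, z up. Rod 14 mm wide and high, x from -95 to +50 mm, y = 0, its top a level flat 30 mm above the origin. The walnut block under the rod (x -105 to -25 mm, 70 mm wide) is 22 mm high.
- clip: Loose steel spring clip, 55 g: a ring (28 mm along the rod, 21.6 mm wide, 21.2 mm high) sliding on the rod with 1 mm play, and a sprung tongue. Origin: centre of the ring's underside; x to the rod's free end, z up. At the start the ring's centre is 36 mm beyond the cross pin, its front flush with the rod's end. The tongue's hinge is on top of the ring, 12 mm behind its centre.
- tongue_edge (a point): Middle of the tongue's free rear edge, on its underside: at rest 12 mm behind the cross pin and 2.6 mm above the rod's top; the edge is square. The blade goes under here, its sole on the rod. The tongue, 28 mm wide and 2 mm thick, runs 36 mm from here to its hinge. Its two teeth hang beside the rod, 18 mm apart inside, 5 mm ahead of this edge.
- tongue (a joint): Angle of the tongue, rad: 0 sprung down at rest, growing as it is lifted; free of the pin from about 0.14 (edge raised 5 mm), about 0.24 on the wedge's level top. Lifting takes 2 N at the edge to start, 3.5 N at 0.2 rad.
- wedge: Hand wedge, 150 g, standing on its flat sole. Origin: on the sole under the middle of the grip; x to the blade tip, z up. Wooden grip 26 mm (x) by 20 mm (y), z 11 to 62 mm, on a brass foot 24 mm wide (x -23 to 13 mm). Blade 11 mm wide: top level at z = 11 mm from x = 13 to 20 mm, then sloping to a tip 2 mm thick at x = 45 mm. The grip's front (x = 13 mm) is a step that pushes the tongue's edge.
- knob: Ivory-coloured celluloid knob, 34 mm across, 28 mm high. Leave alone.
- weight: Cobalt glass record weight, 62 mm across, 43 mm high. Leave alone.
- clamp: Brass diaphragm clamp ring, 56 mm across, 10 mm high. Leave alone.
- brake: Rusty iron turntable brake, a flat bar about 113 mm long with a 16 mm high shoe. Leave alone.
- pin (a point): Centre of the 5 mm steel cross pin, 5 mm below the rod's top; it pokes out 9 mm on each side of the rod. The teeth of the clip's tongue hook behind it (-x side), so the clip cannot come forward until they are lifted.
- rod_end (a point): Top of the rod at its free end, 50 mm beyond the cross pin. Axes as the base. Rod and wedge are hard metal: touching down faster than about 3 mm/s gives a sharp peak of force. Brass and steel are oiled (friction about 0.2); pushing the freed clip along takes 1 to 5 N.
- shelf (a point): Middle of the felt floor of the catch shelf, 103 mm beyond the cross pin, 21 mm below the rod's top. The shelf (94 mm along the rod, 62 mm wide inside) has a rim 11 mm high on its far side and both flanks and is open to the rod; a clip pushed off the rod drops 3 mm onto it.
Not all that is in view belongs to the job. There is more than one size of the wedge; the job needs the smaller. Of the things that look like the clip, the smaller one is meant.

How it is judged (in metres and radians):
On the way, in this order (a step that is already met when the one before it is completed fails the run):
1. the wedge rests lightly on the rod's top behind the tongue, not yet under it (contact force between wedge and base above 0.5 N and value of joint tongue below 0.05 rad and x of wedge in the frame of base below -0.052 m and z of wedge in the frame of base above 0.027 m), for 0.25 s.
2. the wedge, under the tongue, lifts it clear of the cross pin while the ring is still on the rod (value of joint tongue above 0.12 rad and contact force between wedge and clip above 0.5 N and x of clip in the frame of base below 0.055 m), for 0.1 s.
3. the clip's ring is off the end of the rod (x of clip in the frame of base above 0.062 m and z of clip in the frame of base below 0.02 m), for 0.1 s.
At the end, for the whole second after the job is handed in: The clip rests upright (within 30 degrees) on the catch shelf inside its rims, its ring off the rod (ring centre at least 62 mm beyond the cross pin); the wedge stands upright (within 7 degrees) on the tray floor (sole within 4 mm of it); both at rest (all of step 3 and x of clip in the frame of base below 0.15 m and y of clip in the frame of base between -0.031 and 0.031 m and angle between clip's own z axis and vertical below 0.5 rad and linear speed of each of clip, wedge below 0.02 m/s and height (world z) of wedge below 0.007 m and angle between wedge's own z axis and vertical below 0.12 rad); the robot touches nothing.
It fails at once if the wedge presses on the rod or base with more than 25 N (contact force between wedge and base above 25 N).
It fails at once if the wedge pushes the clip with more than 25 N (contact force between wedge and clip above 25 N).
It fails at once if the gripper touches the clip (contact force between the fingers and clip above 0.5 N).
It fails at once if another part is disturbed (distance of any of knob, weight, clamp, brake from where it was at the start of the episode above 0.015 m).
It also fails if it takes over 61 s, if anything falls off the work surface, if the arm or the gripper's body presses on something with over 40 N, if the wrist force passes 120 N, or if a joint passes its speed limit or range.

## Robot

A 6-joint arm with a two-finger parallel gripper is mounted at the origin on the work surface. World frame = base frame: x ahead of the robot, y to its left, z up, the work surface at z = 0. Lengths are in mm, angles in rad, forces in N, time in s.
With the tool pointing down it reaches from about 400 to 825 mm from the base axis. Payload 7 kg.
Tool frame: the origin (TCP) lies between the finger pads; the fingertips stand 17 mm ahead of it and the grasp point (between the pads) lies 2 mm behind it; z points along the fingers, y is the direction in which the jaws open and shut (so a half turn about z gives the same grasp; the last joint's range is limited). The gripper opens to 85 mm and grips with 20 to 120 N. Pads are 22 mm wide; open, the fingers measure 114 mm over their backs; the gripper's body (76 mm by 85 mm) begins 54 mm behind the grasp point. The pads swing forward as they close: fully open they stand 13 mm farther back than shut.
Start: joints at [1.484, 0.359, 0.012, 0, -1.224, -0.288], TCP at [247.115, 628.116, 248.302] pointing down, gripper open.
Joint ranges: [-3.07, 3.07], [-1.43, 2.12], [-1.02, 1.25], [-3.03, 1.67], [-3.05, -0], [-3.03, 3.03]. Speed limits (rad/s): [2.39, 2.39, 3.01, 3.14, 3.14, 3.14].

## Interface

Orientations are given as a unit quaternion [x, y, z, w].
In Python, from plant import arm, imaging gives the robot as it stands.
- The arm moves only by the tool drive_tool, never from a script. Its argument "motion" is a list of rows, each a list of 3 entries, a list of its own where there are three numbers: the shift along the tool's x, y, z in m, then the turn, a rotation vector about the tool's x, y, z in degrees, then the opening, from 0 (shut) to 1 (fully open). A call has 1 to 5 rows; each row is the pose to reach, as a shift and turn from the pose commanded when the call began, along the tool's axes at that moment; what a row does not reach only later rows make up. A row lasts 1/12 s, in which the tool goes at most 41.7 mm and 7.16 degrees, less where a joint would pass 70% of its speed; a pose out of reach is approached as far as the arm can. A call with a gripper value outside its range is refused whole. The fingers move at their own pace and stop on an object; "squeeze" is the grip in N (left out, the last holds). Time passes only in rows, so rows that repeat a pose let the fingers close. It gives the time, the measured TCP pose, the force and the opening at its end, in the units of the state.
- arm.read_state(): the state, without advancing time (a new reading comes with each control period).
- imaging.capture(name): name is "scene" or "top" or "wrist"; returns a dict with "pixels" (384x512x3 uint8, red, green, blue), "range_z" (384x512 float32, mm along the optical axis (not along the pixel's ray), 0 where there is no reading), "mtx" (3x3 intrinsics, pixels), "k1" (the pictures are not rectified: a ray, as slopes to the right and down, at radius r is drawn at 1 + k1 r^2 times it, then the intrinsics apply), "R" (3x3) and "t" (3): a world point X has camera coordinates R X + t. Camera axes: x right, y down, z forward; pixel columns grow to the right and rows downward; lengths in mm; the calibration is good to about 2 mm. A picture is of the moment at which its call begins.
- arm.hand_in(): hands the job in, once; it reports no verdict.
Trained networks look in a picture, given as the dict that the camera call returned (one of the last four; its "shot" number tells which), for a name from the list of things; names that differ only in an ending like _2 or _b are one class to them, and where a whole thing is asked for, a point or a joint stands for the part that bears it (a point fixed in the world has none). Each returns a list of dicts, best first, with "p" (0 to 1); they miss things now and then, are a little off and sometimes report something else, mostly with a low value. They report only what shows in the picture. A call takes as long as a camera call. They do not tell look-alikes from the thing itself.
- imaging.look_for(label, picture): "xy" ([column, row] as shares, 0 to 1, of the picture: columns of its width, rows of its height, amid what is visible of it).
- imaging.regions_of(label, picture): "pixels" (384x512 bool, what is visible of it) and "xy" ([column, row] as shares, 0 to 1, of the picture: columns of its width, rows of its height, amid what is visible of it).
The state is a dict: "time": time; "qpos": joint angles; "joint_velocities": joint speeds; "effort": joint torques, N m; "tcp_pos": TCP position; "tool_rot": TCP orientation; "ft_force": force on the tool from outside, world axes, zero at the start; "wrist_torque": the same for the moment, N m; "finger_gap": finger opening in mm.
Only numpy, scipy, OpenCV 4.12 (cv2) and the standard library are available. Lean on these libraries where they do the work, as an engineer would, in place of code of your own. Each camera call takes 0.05 s, during which the arm holds its last target.

## Working session

There is one attempt and no reset: what is moved stays moved. The work goes in short steps, Python scripts to look and compute and a tool call to move; the robot and the scene stay as the last step left them, time stands still between calls to the robot, and variables do not carry over. Pictures are saved under pics/ and viewed, and the job is handed in when it is done.

Besides the shell and the picture viewer there is one more tool, called as name(argument=value, ...) on one line, values as JSON. drive_tool: Moves the arm, as the interface text tells. Its arguments: {"type":"object","properties":{"motion":{"type":"array"},"squeeze":{"type":"number"}},"required":["motion"]}

```bash
ls; mkdir -p pics; cat > h.py <<'E'
import numpy as np,cv2,json
from plant import arm,imaging
def cap(n):
    return imaging.capture(n)
def save(c,f):
    cv2.imwrite('pics/'+f,cv2.cvtColor(c['pixels'],cv2.COLOR_RGB2BGR))
def cloud(c):
    K=np.array(c['mtx']);k1=c['k1']
    h,w=c['range_z'].shape
    u,v=np.meshgrid(np.arange(w),np.arange(h))
    pts=np.stack([u,v],-1).reshape(-1,1,2).astype(np.float64)
    D=np.array([k1,0,0,0,0.])
    n=cv2.undistortPoints(pts,K.astype(float),D).reshape(h,w,2)
    z=c['range_z'].astype(float)
    P=np.dstack([n*z[...,None],z])
    R=np.array(c['R']);t=np.array(c['t'])
    W=(P-t)@R
    W[z<=0]=np.nan
    return W
E
python3 - <<'E'
from h import *
s=arm.read_state();print(s)
for n in ['scene','top','wrist']:
    c=cap(n);save(c,n+'0.png');print(n,c['shot'],c['mtx'],c['k1'],c['R'],c['t'])
    np.savez(n+'0.npz',**c)
    for l in ['wedge','clip','base','knob']:
        print(l,[(round(d['p'],2),np.round(np.array(d['xy'])*[512,384])) for d in imaging.look_for(l,c)])
E
```

```text
pics
{'time': 0.0, 'qpos': array([ 1.48410376e+00,  3.59396305e-01,  1.10573449e-02, -3.39869916e-04,
       -1.22411414e+00, -2.88086763e-01]), 'joint_velocities': array([ 8.74310382e-04,  9.48615080e-05, -1.38038270e-03, -9.82974662e-04,
        9.00918560e-04,  1.68266107e-04]), 'effort': array([ 1.54316109e-03, -5.83313906e+01,  2.93402231e+01,  6.93640888e+00,
       -6.09105657e-03,  2.29008629e-05]), 'tcp_pos': array([246.96291379, 627.70660531, 247.35876866]), 'tool_rot': array([ 9.82482741e-01, -1.86351688e-01, -7.56923636e-05,  8.40250772e-04]), 'ft_force': array([ 0.36536834, -0.91429926,  0.70022206]), 'wrist_torque': array([ 0.02356548, -0.0119183 , -0.02278547]), 'finger_gap': 85.48168609250958}
scene 1 [[357.98482259   0.         259.94704554]
 [  0.         357.98482259 195.58935198]
 [  0.           0.           1.        ]] -0.06718338611893472 [[ 3.69934227e-01  9.29057837e-01  4.50682425e-04]
 [ 6.18141308e-01 -2.45770620e-01 -7.46657971e-01]
 [-6.93577675e-01  2.76492924e-01 -6.65207991e-01]] [-181.49314929 -323.2823233  1130.22404936]
wedge [(0.85, array([143., 
[... 339 characters left out ...]
88 -0.99979509  0.0015194 ]
 [-0.97938412  0.01946822 -0.20106647]
 [ 0.20099569 -0.00554678 -0.97957642]] [-19.10787147 542.79991349 857.03073712]
wedge [(0.6, array([361., 177.]))]
clip [(0.64, array([228., 141.])), (0.62, array([216., 198.]))]
base [(0.86, array([212., 206.]))]
knob [(0.73, array([167., 114.]))]
wrist 3 [[265.46343705   0.         249.5266409 ]
 [  0.         265.46343705 194.29399576]
 [  0.           0.           1.        ]] 0.021338779053227046 [[-3.67232797e-01 -9.30129061e-01  4.47421804e-05]
 [-8.79123186e-01  3.47110408e-01  3.26583510e-01]
 [-3.03780344e-01  1.19892842e-01 -9.45168350e-01]] [675.38388057 -44.7904182  381.83630954]
wedge []
clip []
base []
knob []
```

View pics/scene0.png

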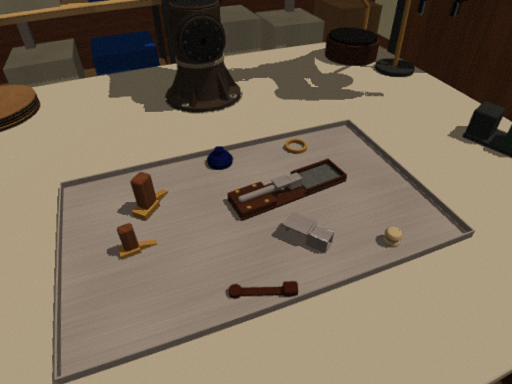

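View pics/top0.png

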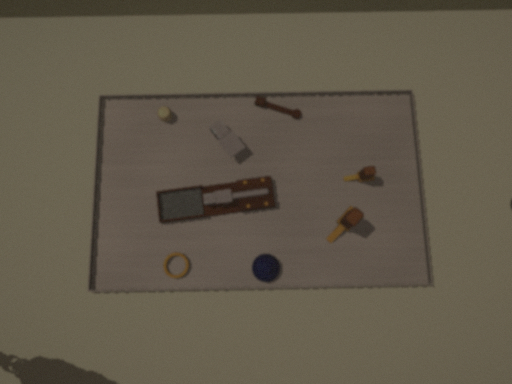

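```bash
python3 - <<'E'
from h import *
c={k:v for k,v in np.load('top0.npz').items()}
im=cv2.cvtColor(c['pixels'],cv2.COLOR_RGB2BGR)[90:290,140:420]
cv2.imwrite('pics/topc.png',cv2.resize(im,None,fx=2.8,fy=2.8,interpolation=cv2.INTER_CUBIC))
c={k:v for k,v in np.load('scene0.npz').items()}
im=cv2.cvtColor(c['pixels'],cv2.COLOR_RGB2BGR)[130:290,90:370]
cv2.imwrite('pics/scec.png',cv2.resize(im,None,fx=2.8,fy=2.8,interpolation=cv2.INTER_CUBIC))
E
```

```text
(no output)
```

View pics/topc.png

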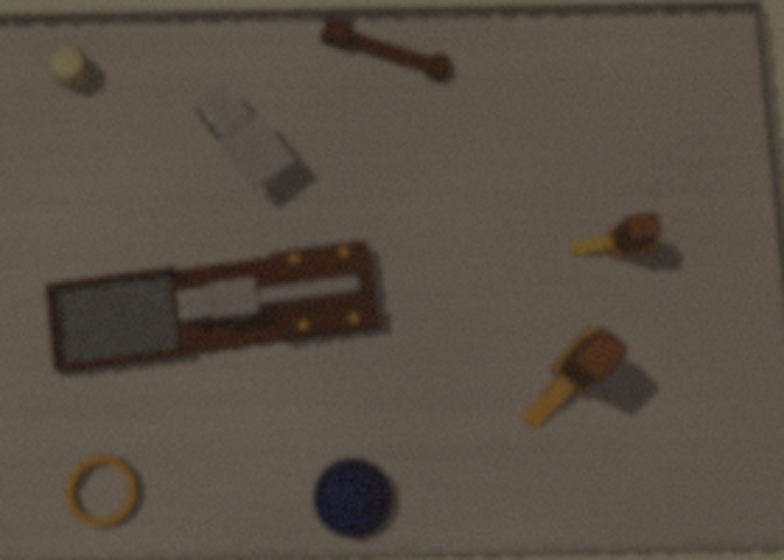

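View pics/scec.png

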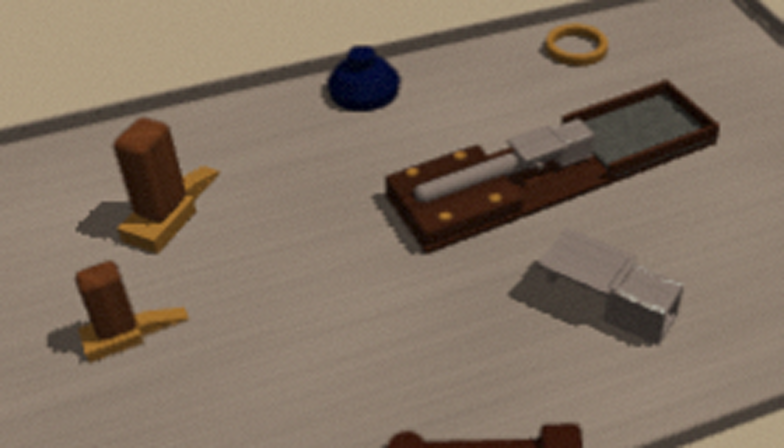

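Smaller wedge: scene (128,243) and top (367,173), because its height is clearly less than that of its twin at scene (143,196) / top (349,219). The clip meant is the one on the rod, scene (291,179). The bigger loose one is at (310,229). Now I'll measure both.

```bash
python3 - <<'E'
from h import *
for n,boxes in [('top',{'w':(340,385,162,186),'W':(325,370,200,245),'base':(150,280,170,228)}),('scene',{'w':(112,162,218,260),'base':(225,352,155,218)})]:
    c={k:v for k,v in np.load(n+'0.npz').items()}
    P=cloud(c)
    z=P[...,2]
    print(n,'tray floor z',np.nanmedian(P[150:170,300:330,2]) if n=='top' else np.nanmedian(P[240:260,190:220,2]))
    for k,(a,b,e,f) in boxes.items():
        Q=P[e:f,a:b].reshape(-1,3);Q=Q[~np.isnan(Q[:,0])]
        for lo,hi in [(6,14),(14,20),(20,27),(27,38),(38,50),(50,56),(56,68),(68,90)]:
            m=(Q[:,2]>lo)&(Q[:,2]<hi)
            if m.sum()>5:
                q=Q[m];mm=q.mean(0)
                r=cv2.minAreaRect(q[:,:2].astype(np.float32))
                print(k,lo,hi,m.sum(),mm.round(1),np.round(np.hstack([r[0],r[1],r[2]]),1))
E
```

```text
top tray floor z 2.209566719044682
w 6 14 115 [ 569.4 -272.8   10.2] [ 579.2 -283.2   97.1   54.3   89. ]
w 14 20 14 [ 566.7 -280.9   15.8] [ 565.5 -285.7   45.8   11.5   89. ]
w 20 27 17 [ 566.9 -279.7   23.6] [ 566.1 -281.3   27.6   11.7   58.7]
w 27 38 15 [ 567.5 -277.2   31.7] [ 567.2 -277.9   23.3   10.6   45. ]
w 38 50 28 [ 566.9 -279.8   43. ] [ 566.3 -282.4   29.1   13.9   59.3]
w 50 56 14 [ 566.4 -280.8   53. ] [ 565.2 -282.5   27.7   11.8   64.2]
w 56 68 109 [ 571.7 -284.8   62.9] [ 572.3 -285.5   20.    25.5    7.8]
W 6 14 105 [ 449.4 -217.5    9.3] [ 466.6 -244.9   97.5   94.2   88.7]
W 14 20 110 [ 463.7 -228.5   16.8] [ 465.5 -235.2   30.9   76.    46.5]
W 20 27 10 [ 470.9 -229.4   23.7] [ 474.9 -230.2   11.7   41.    75.9]
W 27 38 16 [ 461.9 -228.    32.7] [ 462.3 -228.1   25.7    8.4   21.2]
W 38 50 22 [ 465.5 -228.4   44.1] [ 467.8 -229.4   33.7   14.9    2.5]
W 50 56 10 [ 463.3 -231.5   53. ] [ 471.4 -230.9   13.2   37.2   81.5]
W 56 68 22 [ 461.7 -228.3   61.7] [ 461.8 -229.5   27.8   10.4   26.4]
W 68 90 238 [ 469.7 -238.8   84.5] [ 470.4 -240.1   27.1   34.5   43.
[... 507 characters left out ...]
9   80.5]
w 20 27 40 [ 585.8 -283.9   23.4] [ 585.5 -283.8    5.3   25.2    5.2]
w 27 38 66 [ 585.7 -284.1   32.2] [ 585.3 -284.3    5.1   26.5    7.3]
w 38 50 82 [ 585.8 -284.1   43.8] [ 584.9 -284.4    6.9   26.7    6.1]
w 50 56 36 [ 585.5 -283.8   52.5] [ 585.3 -284.4    3.9   25.9    6.6]
w 56 68 174 [ 579.9 -285.1   62.4] [ 577.3 -285.4   21.    26.5    6.8]
base 6 14 1275 [531.3  78.3  10.8] [526.7  51.6 284.8 186.6  68.4]
base 14 20 346 [523.8  66.9  16.9] [465.5  41.7 199.2 258.5   6.6]
base 20 27 1074 [535.1   1.5  24.2] [469.   43.8 193.3 260.3   6. ]
base 27 38 531 [548.4   6.6  33.4] [519.6 -12.  241.1 134.9  43. ]
base 38 50 91 [530.9  34.3  38.6] [529.8  42.8  28.1  59.5   5.9]
```

```bash
cat >> h.py <<'E'
from scipy.spatial.transform import Rotation as Rt
def goal(pos,yaw):
    """tool x at world yaw (deg), tool z down"""
    s=arm.read_state();R=Rt.from_quat(s['tool_rot'])
    a=np.radians(yaw);x=np.array([np.cos(a),np.sin(a),0]);z=np.array([0,0,-1.]);y=np.cross(z,x)
    G=Rt.from_matrix(np.stack([x,y,z],1))
    d=R.inv().apply(np.array(pos)-s['tcp_pos'])/1000
    rv=(R.inv()*G).as_rotvec(degrees=True)
    tx=R.as_matrix()[:,0]
    print('t',round(s['time'],2),'pos',s['tcp_pos'].round(2),'yaw',np.degrees(np.arctan2(tx[1],tx[0])).round(2),'F',s['ft_force'].round(2),'gap',round(s['finger_gap'],1))
    print('shift',d.round(4),'turn',rv.round(2))
E
python3 - <<'E'
from h import *
c={k:v for k,v in np.load('wrist0.npz').items()}
s=arm.read_state();cp=-np.array(c['R']).T@c['t'];R=Rt.from_quat(s['tool_rot'])
print('cam in tool',R.inv().apply(cp-s['tcp_pos']))
goal([585,-285,190],-83)
E
```

```text
cam in tool [  83.19820454   -0.32339328 -127.19863012]
t 0.75 pos [247.1  628.12 248.3 ] yaw -21.47 F [-0.43 -0.31 -0.42] gap 85.3
shift [0.6487 0.726  0.0583] turn [ 0.    0.   61.53]
```

drive_tool(motion=[[[0.65, 0.725, 0.05], [0, 0, 61.5], 0.6], [[0.65, 0.725, 0.05], [0, 0, 61.5], 0.6], [[0.65, 0.725, 0.05], [0, 0, 61.5], 0.6], [[0.65, 0.725, 0.05], [0, 0, 61.5], 0.6], [[0.65, 0.725, 0.05], [0, 0, 61.5], 0.6]])

```text
time: 1.17
tcp_pos: [319.9, 431.2, 237.6]
tool_rot: [0.876, -0.482, 0.0, -0.0]
ft_force: [0.1, 0.5, 0.1]
finger_gap: 51.5
```

```bash
python3 -c "
from h import *
goal([575,-285,190],-83)"
```

```text
t 1.17 pos [319.92 431.25 237.58] yaw -57.61 F [0.14 0.54 0.08] gap 51.5
shift [0.7415 0.1683 0.0474] turn [-1.000e-02  1.000e-02  2.539e+01]
```

drive_tool(motion=[[[0.74, 0.168, 0.047], [0, 0, 25.4], 0.6], [[0.74, 0.168, 0.047], [0, 0, 25.4], 0.6], [[0.74, 0.168, 0.047], [0, 0, 25.4], 0.6], [[0.74, 0.168, 0.047], [0, 0, 25.4], 0.6], [[0.74, 0.168, 0.047], [0, 0, 25.4], 0.6]])

```text
time: 1.58
tcp_pos: [390.7, 235.8, 225.1]
tool_rot: [0.749, -0.662, -0.0, -0.001]
ft_force: [1.7, -0.1, -0.5]
finger_gap: 51.3
```

```bash
python3 -c "
from h import *
goal([575,-285,190],-83)"
```

```text
t 1.58 pos [390.68 235.76 225.09] yaw -82.92 F [ 1.72 -0.12 -0.54] gap 51.3
shift [ 0.5395 -0.1187  0.0347] turn [-0.05  0.05  0.08]
```

drive_tool(motion=[[[0.23, -0.108, 0.03], [0, 0, 0], 0.6], [[0.23, -0.108, 0.03], [0, 0, 0], 0.6], [[0.23, -0.108, 0.03], [0, 0, 0], 0.6], [[0.23, -0.108, 0.03], [0, 0, 0], 0.6], [[0.23, -0.108, 0.03], [0, 0, 0], 0.6]])

```text
time: 2.0
tcp_pos: [502.4, 61.2, 200.7]
tool_rot: [0.751, -0.66, 0.0, -0.001]
ft_force: [1.0, 2.0, -0.5]
finger_gap: 51.3
```

drive_tool(motion=[[[0.04, -0.018, 0.004], [0, 0, 0], 0.6], [[0.04, -0.018, 0.004], [0, 0, 0], 0.6], [[0.04, -0.018, 0.004], [0, 0, 0], 0.6]])

```text
time: 2.25
tcp_pos: [525.1, 23.3, 195.6]
tool_rot: [0.749, -0.662, -0.0, 0.001]
ft_force: [-0.1, 0.3, 0.2]
finger_gap: 51.2
```

```bash
python3 -c "
from h import *
c=cap('wrist');save(c,'w1.png');np.savez('w1.npz',**c)
goal([575,-285,190],-83)"
```

```text
t 2.3 pos [524.6   24.63 195.96] yaw -82.85 F [-1.4   0.85 -0.38] gap 51.1
shift [ 0.3135 -0.0115  0.006 ] turn [ 0.04 -0.01  0.15]
```

View pics/w1.png

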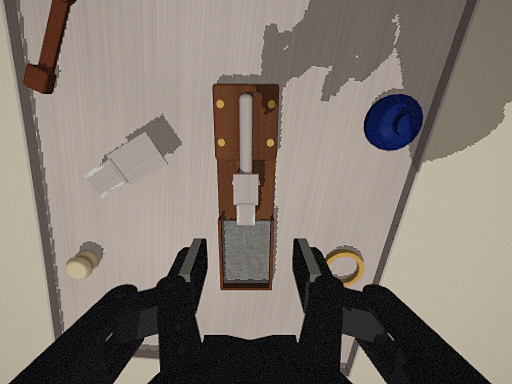

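```bash
python3 - <<'E'
from h import *
c={k:v for k,v in np.load('w1.npz').items()}
P=cloud(c)
def rep(nm,a,b,e,f,lo,hi):
    Q=P[e:f,a:b].reshape(-1,3);Q=Q[(Q[:,2]>lo)&(Q[:,2]<hi)]
    r=cv2.minAreaRect(Q[:,:2].astype(np.float32))
    l=cv2.fitLine(Q[:,:2].astype(np.float32),cv2.DIST_L2,0,.01,.01).ravel()
    print(nm,len(Q),Q.mean(0).round(2),np.median(Q[:,2]).round(2),np.round(np.hstack([r[0],r[1],r[2]]),1),'line yaw',np.degrees(np.arctan2(l[1],l[0])).round(2))
rep('floor',170,205,180,280,-5,8)
rep('block',205,285,80,168,20,28)
rep('all',205,285,80,295,10,60)
rep('rod',230,260,90,168,28,40)
rep('tongue',228,262,170,206,34,45)
rep('clip',228,262,170,228,32,45)
E
```

```text
floor 2363 [599.91  87.2    4.72] 4.71 [597.3 103.7  45.8 131.7   1.6] line yaw 84.46
block 3890 [536.41 -41.56  26.5 ] 26.58 [536.3 -38.5  70.1  79.6   6.9] line yaw -83.04
all 11754 [527.54  34.74  22.51] 25.5 [525.7  50.3  70.  258.4   6.8] line yaw -83.29
rod 988 [535.61 -31.53  33.39] 33.85 [536.1 -31.1  31.1  80.2   7. ] line yaw -83.14
tongue 811 [528.08  31.75  39.16] 39.26 [528.1  31.1  27.7  40.2   5.6] line yaw -82.63
clip 1173 [526.89  40.88  38.67] 38.92 [526.4  43.6  28.2  65.4   6.3] line yaw -82.87
```

drive_tool(motion=[[[0.313, -0.011, 0.04], [0, 0, 0], 0.5], [[0.313, -0.011, 0.04], [0, 0, 0], 0.5], [[0.313, -0.011, 0.04], [0, 0, 0], 0.5], [[0.313, -0.011, 0.04], [0, 0, 0], 0.5], [[0.313, -0.011, 0.04], [0, 0, 0], 0.5]])

```text
time: 2.72
tcp_pos: [558.4, -178.1, 170.5]
tool_rot: [0.752, -0.659, 0.001, -0.001]
ft_force: [1.2, 0.4, 0.9]
finger_gap: 43.0
```

drive_tool(motion=[[[0.12, -0.004, 0.02], [0, 0, 0], 0.5], [[0.12, -0.004, 0.02], [0, 0, 0], 0.5], [[0.12, -0.004, 0.02], [0, 0, 0], 0.5], [[0.12, -0.004, 0.02], [0, 0, 0], 0.5]])

```text
time: 3.05
tcp_pos: [577.5, -300.3, 148.3]
tool_rot: [0.75, -0.661, -0.0, 0.001]
ft_force: [0.3, 0.9, 0.3]
finger_gap: 42.6
```

```bash
python3 - <<'E'
from h import *
c=cap('wrist');save(c,'w2.png');np.savez('w2.npz',**c)
goal([575,-285,150],-83)
P=cloud(c)
s=arm.read_state()
Q=P.reshape(-1,3);Q=Q[(abs(Q[:,0]-575)<60)&(abs(Q[:,1]+280)<70)]
for lo,hi in [(0,6),(8,16),(57,70)]:
    q=Q[(Q[:,2]>lo)&(Q[:,2]<hi)]
    r=cv2.minAreaRect(q[:,:2].astype(np.float32))
    print(lo,len(q),q.mean(0).round(2),np.round(np.hstack([r[0],r[1],r[2]]),1))
E
```

```text
t 3.1 pos [ 577.19 -298.02  148.78] yaw -82.8 F [ 0.42  0.57 -0.25] gap 43.2
shift [-0.0132  0.0005 -0.0012] turn [0.08 0.02 0.2 ]
0 11146 [ 575.84 -289.52    4.68] [ 575. -280.  140.  120.   90.]
8 246 [ 574.69 -301.95   14.68] [ 572.  -275.4   23.    66.5    6.9]
57 651 [ 573.93 -287.6    65.47] [ 573.5 -286.    19.5   25.5    7. ]
```

View pics/w2.png

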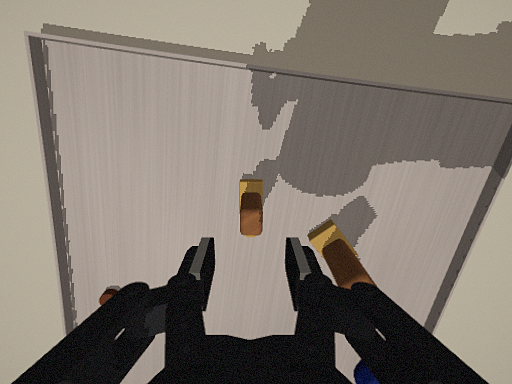

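drive_tool(motion=[[[-0.012, 0.002, 0.03], [0, 0, 0.2], 0.5], [[-0.012, 0.002, 0.06], [0, 0, 0.2], 0.5], [[-0.012, 0.002, 0.08], [0, 0, 0.2], 0.5], [[-0.012, 0.002, 0.08], [0, 0, 0.2], 0.5]])

```text
time: 3.43
tcp_pos: [571.5, -282.0, 66.2]
tool_rot: [0.75, -0.661, -0.003, 0.001]
ft_force: [-1.4, 0.0, -0.2]
finger_gap: 42.8
```

```bash
python3 - <<'E'
from h import *
c=cap('wrist');save(c,'w3.png')
goal([573.7,-285.7,45],-83)
E
```

```text
t 3.48 pos [ 572.9  -282.72   68.71] yaw -82.75 F [-0.17 -0.22  1.63] gap 42.8
shift [ 0.0031 -0.0005  0.0237] turn [0.2  0.07 0.25]
```

View pics/w3.png

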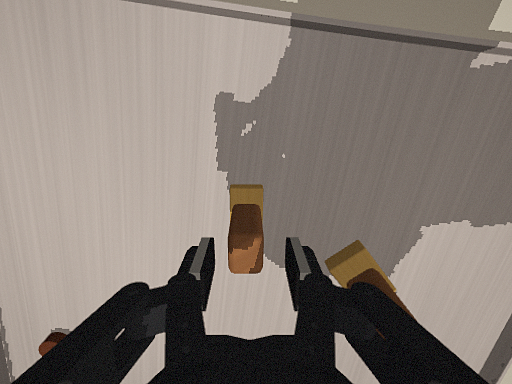

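The wedge grip at (246,238) lies between the pads (left at about 205, right at about 293), and the larger wedge is clear to the right. I'll descend and close.

drive_tool(motion=[[[0.003, -0.001, 0.012], [0, 0, 0], 0.5], [[0.003, -0.001, 0.024], [0, 0, 0], 0.5], [[0.003, -0.001, 0.024], [0, 0, 0], 0.5], [[0.003, -0.001, 0.024], [0, 0, 0], 0.2], [[0.003, -0.001, 0.024], [0, 0, 0], 0.1]], squeeze=60)

```text
time: 3.9
tcp_pos: [575.4, -288.0, 46.5]
tool_rot: [0.75, -0.662, 0.0, -0.0]
ft_force: [0.2, 0.9, -0.2]
finger_gap: 19.8
```

drive_tool(motion=[[[0, 0, 0], [0, 0, 0], 0.05], [[0, 0, 0], [0, 0, 0], 0], [[0, 0, 0], [0, 0, 0], 0], [[0, 0, 0], [0, 0, 0], 0]], squeeze=60)

```text
time: 4.23
tcp_pos: [575.5, -288.1, 46.6]
tool_rot: [0.75, -0.662, 0.0, -0.0]
ft_force: [-0.3, 1.0, 3.0]
finger_gap: 19.2
```

```bash
python3 - <<'E'
from h import *
goal([573.7,-285.7,45],-83)
E
```

```text
t 4.23 pos [ 575.5  -288.08   46.58] yaw -82.88 F [-0.33  0.96  2.97] gap 19.2
shift [-0.0026  0.0015  0.0016] turn [-0.05 -0.02  0.12]
```

drive_tool(motion=[[[0, 0, -0.01], [0, 0, 0], 0], [[0, 0, -0.035], [0, 0, 0], 0], [[0, 0, -0.06], [0, 0, 0], 0], [[0, 0, -0.06], [0, 0, 0], 0], [[0, 0, -0.06], [0, 0, 0], 0]])

```text
time: 4.65
tcp_pos: [576.0, -288.2, 108.1]
tool_rot: [0.75, -0.662, 0.001, -0.001]
ft_force: [0.1, -0.3, -2.4]
finger_gap: 19.7
```

```bash
python3 - <<'E'
from h import *
goal([536.6,-41.7,107],-83.1)
E
```

```text
t 4.65 pos [ 576.03 -288.19  108.08] yaw -82.89 F [ 0.09 -0.29 -2.41] gap 19.7
shift [-0.2495  0.0086  0.0008] turn [-0.19 -0.06  0.21]
```

drive_tool(motion=[[[-0.025, 0.001, 0], [0, 0, 0.2], 0], [[-0.062, 0.002, 0], [0, 0, 0.2], 0], [[-0.1, 0.004, 0], [0, 0, 0.2], 0], [[-0.138, 0.005, 0], [0, 0, 0.2], 0], [[-0.17, 0.006, 0], [0, 0, 0.2], 0]])

```text
time: 5.07
tcp_pos: [546.5, -118.3, 105.0]
tool_rot: [0.748, -0.663, -0.001, 0.001]
ft_force: [0.8, -0.5, -2.0]
finger_gap: 19.3
```

drive_tool(motion=[[[-0.03, 0.001, 0], [0, 0, 0], 0], [[-0.055, 0.002, 0], [0, 0, 0], 0], [[-0.07, 0.003, 0], [0, 0, 0], 0], [[-0.079, 0.003, 0], [0, 0, 0], 0], [[-0.079, 0.003, 0], [0, 0, 0], 0]])

```text
time: 5.48
tcp_pos: [535.0, -40.7, 105.5]
tool_rot: [0.749, -0.663, -0.0, 0.0]
ft_force: [0.1, 0.6, -1.7]
finger_gap: 19.1
```

drive_tool(motion=[[[0, 0, 0], [0, 0, 0], 0], [[0, 0, 0], [0, 0, 0], 0]])

```text
time: 5.65
tcp_pos: [535.5, -42.6, 105.6]
tool_rot: [0.748, -0.663, -0.0, 0.0]
ft_force: [-0.7, -0.2, -1.5]
finger_gap: 19.2
```

```bash
python3 - <<'E'
from h import *
c=cap('wrist');save(c,'w4.png');np.savez('w4.npz',**c)
d=cap('scene');save(d,'s4.png');np.savez('s4.npz',**d)
goal([536.6,-41.7,107],-83.1)
im=cv2.cvtColor(c['pixels'],cv2.COLOR_RGB2BGR)[90:384,150:350]
cv2.imwrite('pics/w4c.png',cv2.resize(im,None,fx=2,fy=2,interpolation=cv2.INTER_CUBIC))
im=cv2.cvtColor(d['pixels'],cv2.COLOR_RGB2BGR)[100:230,200:370]
cv2.imwrite('pics/s4c.png',cv2.resize(im,None,fx=4,fy=4,interpolation=cv2.INTER_CUBIC))
E
```

```text
t 5.75 pos [535.55 -42.83 105.66] yaw -83.16 F [-0.04  0.52 -1.39] gap 19.4
shift [-0.001  -0.0012 -0.0013] turn [ 0.03 -0.   -0.06]
```

View pics/w4c.png

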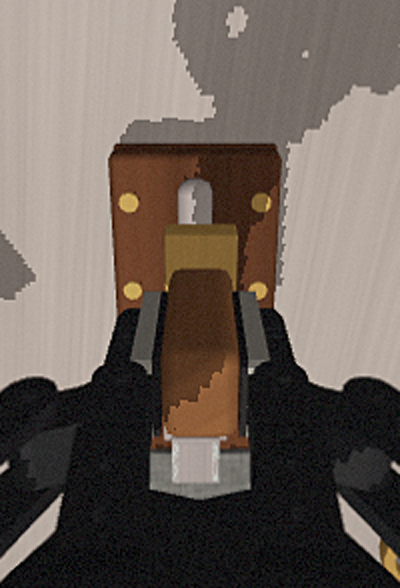

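View pics/s4c.png

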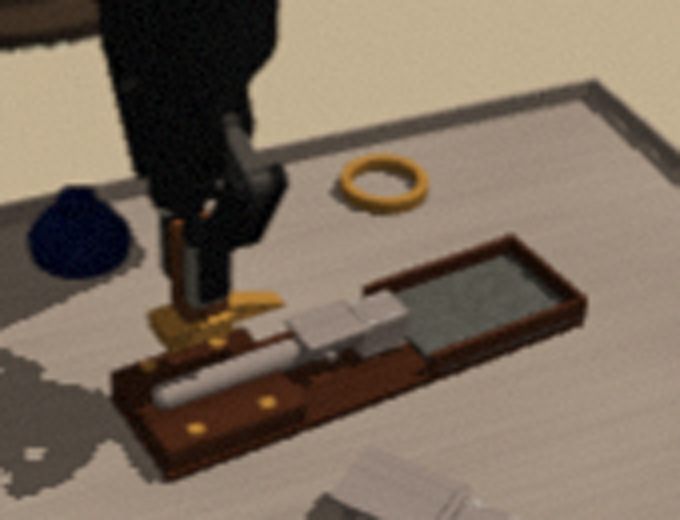

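```bash
python3 - <<'E'
from h import *
c={k:v for k,v in np.load('w4.npz').items()}
P=cloud(c);s=arm.read_state()
R=Rt.from_quat(s['tool_rot'])
T=(P-s['tcp_pos'])@R.as_matrix()
def rep(nm,a,b,e,f,lo,hi):
    Q=T[e:f,a:b].reshape(-1,3);Z=P[e:f,a:b,2].reshape(-1);Q=Q[(Z>lo)&(Z<hi)];Z=Z[(Z>lo)&(Z<hi)]
    r=cv2.minAreaRect(Q[:,:2].astype(np.float32))
    q=Q[:,1]
    print(nm,len(Q),np.median(Z).round(2),Q.mean(0).round(2),'rect',np.round(np.hstack([r[0],r[1],r[2]]),1),'y ext',q.min().round(1),q.max().round(1),'x ext',Q[:,0].min().round(1),Q[:,0].max().round(1))
rep('block',200,300,160,245,20,28.5)
rep('rod',232,262,178,203,29,38)
rep('foot',228,275,200,225,60,85)
rep('griptop',225,275,220,310,115,140)
rep('ring',234,262,308,335,30,46)
cx=c['R'];print('cam x in tool',R.inv().apply(cx[0]).round(3))
E
```

```text
block 4406 26.6 [ 9.24 -2.2  79.2 ] rect [-0.  -1.4 70.1 70.8 89.9] y ext -36.4 33.6 x ext -35.5 35.4
rod 347 33.71 [16.91 -1.31 72.32] rect [16.4 -1.2 17.5 13.   0.6] y ext -7.8 5.2 x ext 7.6 25.2
foot 838 74.47 [15.22  1.03 32.17] rect [13.9  1.  23.8 13.  89.5] y ext -10.8 12.9 x ext 7.3 20.5
griptop 2562 125.18 [  1.1    0.72 -18.86] rect [-2.2  0.9 24.7 26.1 89.5] y ext -11.5 13.1 x ext -15.3 10.9
ring 561 37.68 [-106.23   -1.56   67.78] rect [-1.058e+02 -1.100e+00  2.990e+01  2.440e+01  1.000e-01] y ext -13.3 11.1 x ext -120.7 -90.8
cam x in tool [-0.  1. -0.]
```

drive_tool(motion=[[[0, -0.001, 0.006], [0, 0, 0], 0], [[0, -0.0023, 0.014], [0, 0, 0], 0], [[0, -0.0023, 0.02], [0, 0, 0], 0], [[0, -0.0023, 0.0235], [0, 0, 0], 0], [[0, -0.0023, 0.0245], [0, 0, 0], 0]])

```text
time: 6.17
tcp_pos: [537.2, -42.0, 80.1]
tool_rot: [0.748, -0.663, -0.001, 0.001]
ft_force: [0.3, -0.1, -1.3]
finger_gap: 19.2
```

drive_tool(motion=[[[0, 0, 0.0002], [0, 0, 0], 0], [[0, 0, 0.0004], [0, 0, 0], 0], [[0, 0, 0.0006], [0, 0, 0], 0], [[0, 0, 0.0008], [0, 0, 0], 0], [[0, 0, 0.001], [0, 0, 0], 0]])

```text
time: 6.58
tcp_pos: [538.0, -41.6, 80.7]
tool_rot: [0.748, -0.663, 0.0, -0.0]
ft_force: [0.6, -0.0, -1.8]
finger_gap: 19.6
```

```bash
python3 - <<'E'
from h import *
c=cap('wrist');save(c,'w5.png')
goal([536.6,-41.7,77],-83.1)
P=cloud(c);s=arm.read_state()
R=Rt.from_quat(s['tool_rot'])
T=(P-s['tcp_pos'])@R.as_matrix()
for nm,lo,hi,b in [('block',20,28.5,60),('rod',30.5,38,12),('foot',43,60,20)]:
    m=(P[...,2]>lo)&(P[...,2]<hi)&(abs(T[...,1])<b)&(T[...,0]>5)&(T[...,0]<40)
    q=T[m];Z=P[...,2][m]
    r=cv2.minAreaRect(q[:,:2].astype(np.float32))
    print(nm,len(q),np.median(Z).round(2),q.mean(0).round(2),np.round(np.hstack([r[0],r[1],r[2]]),1))
E
```

```text
t 6.63 pos [538.01 -41.59  80.62] yaw -83.08 F [ 0.72  0.09 -0.84] gap 19.2
shift [-0.0001  0.0014  0.0036] turn [-0.03  0.    0.02]
block 3346 26.59 [23.48  1.36 54.26] [20.8  1.3 70.1 31.5 90. ]
rod 199 33.49 [21.91  1.25 47.34] [21.6  1.   8.2 12.8  0.4]
foot 932 49.76 [13.99  0.84 30.32] [12.9  0.9 23.8 15.5 89.6]
```

View pics/w5.png

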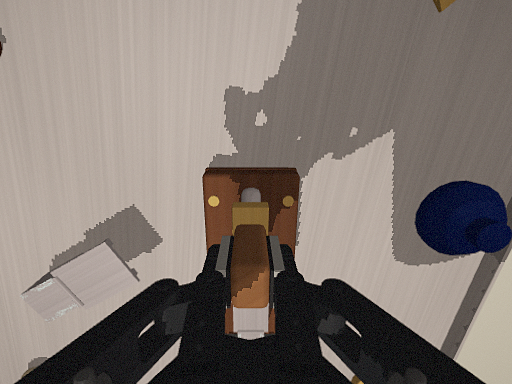

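drive_tool(motion=[[[0, 0, 0.0003], [0, 0, 0], 0], [[0, 0, 0.0006], [0, 0, 0], 0], [[0, 0, 0.0009], [0, 0, 0], 0], [[0, 0, 0.0012], [0, 0, 0], 0], [[0, 0, 0.0014], [0, 0, 0], 0]])

```text
time: 7.05
tcp_pos: [537.9, -41.7, 79.0]
tool_rot: [0.748, -0.663, -0.0, 0.0]
ft_force: [0.4, 0.2, -0.9]
finger_gap: 19.4
```

drive_tool(motion=[[[0, 0, 0.0002], [0, 0, 0], 0], [[0, 0, 0.0004], [0, 0, 0], 0], [[0, 0, 0.0006], [0, 0, 0], 0], [[0, 0, 0.0008], [0, 0, 0], 0], [[0, 0, 0.001], [0, 0, 0], 0]])

```text
time: 7.47
tcp_pos: [537.9, -41.7, 78.0]
tool_rot: [0.748, -0.663, -0.0, 0.0]
ft_force: [-0.8, -0.5, -1.7]
finger_gap: 19.5
```

drive_tool(motion=[[[0, 0, 0.0001], [0, 0, 0], 0], [[0, 0, 0.0003], [0, 0, 0], 0], [[0, 0, 0.0005], [0, 0, 0], 0]])

```text
time: 7.72
tcp_pos: [537.9, -41.7, 77.5]
tool_rot: [0.748, -0.663, 0.0, -0.0]
ft_force: [0.6, -0.4, -1.3]
finger_gap: 19.5
```

drive_tool(motion=[[[0, 0, 0.0001], [0, 0, 0], 0], [[0, 0, 0.0003], [0, 0, 0], 0], [[0, 0, 0.0005], [0, 0, 0], 0]])

```text
time: 7.97
tcp_pos: [537.9, -41.7, 77.0]
tool_rot: [0.748, -0.663, -0.0, 0.0]
ft_force: [0.9, 0.1, -1.0]
finger_gap: 19.7
```

drive_tool(motion=[[[0, 0, 0.0001], [0, 0, 0], 0], [[0, 0, 0.0002], [0, 0, 0], 0], [[0, 0, 0.0004], [0, 0, 0], 0]])

```text
time: 8.22
tcp_pos: [537.9, -41.7, 76.6]
tool_rot: [0.748, -0.663, 0.0, -0.0]
ft_force: [0.0, 0.7, -1.1]
finger_gap: 19.3
```

drive_tool(motion=[[[0, 0, 0.0001], [0, 0, 0], 0], [[0, 0, 0.0002], [0, 0, 0], 0], [[0, 0, 0.0004], [0, 0, 0], 0]])

```text
time: 8.47
tcp_pos: [538.1, -41.7, 76.6]
tool_rot: [0.749, -0.663, 0.0, -0.0]
ft_force: [-0.9, 0.1, 2.8]
finger_gap: 19.1
```

drive_tool(motion=[[[0, 0, 0], [0, 0, 0], 0], [[0, 0, 0], [0, 0, 0], 0], [[0, 0, 0], [0, 0, 0], 0], [[0, 0, 0], [0, 0, 0], 0]])

```text
time: 8.8
tcp_pos: [538.1, -41.7, 76.5]
tool_rot: [0.749, -0.663, 0.0, -0.0]
ft_force: [-0.8, -0.7, 5.1]
finger_gap: 19.1
```

```bash
python3 - <<'E'
from h import *
c=cap('scene');save(c,'s6.png')
goal([536.6,-41.7,77],-83.1);print(arm.read_state()['wrist_torque'])
im=cv2.cvtColor(c['pixels'],cv2.COLOR_RGB2BGR)[110:220,210:360]
cv2.imwrite('pics/s6c.png',cv2.resize(im,None,fx=5,fy=5,interpolation=cv2.INTER_CUBIC))
E
```

```text
t 8.85 pos [538.16 -41.65  76.55] yaw -83.07 F [-0.62 -0.32  5.55] gap 19.3
shift [-0.0001  0.0016 -0.0005] turn [-0.03 -0.    0.03]
[-0.04843364  0.38707898  0.0289824 ]
```

View pics/s6c.png

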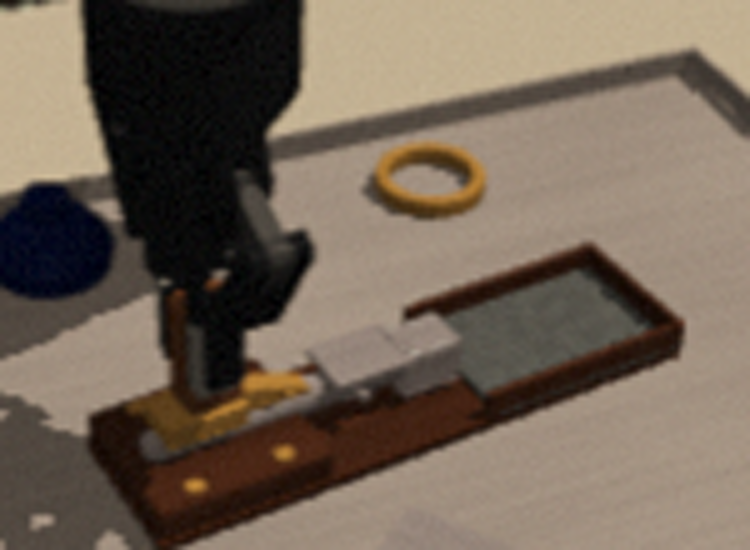

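Touchdown felt: Fz went from -1.3 to about +5 N, with z stopped at 76.6. The blade tip at crop (305,385) is just behind the tongue. I'll slide forward now and watch the force.

drive_tool(motion=[[[-0.001, 0, -0.0001], [0, 0, 0], 0], [[-0.002, 0, -0.0001], [0, 0, 0], 0], [[-0.003, 0, -0.0001], [0, 0, 0], 0], [[-0.004, 0, -0.0001], [0, 0, 0], 0], [[-0.005, 0, -0.0001], [0, 0, 0], 0]])

```text
time: 9.27
tcp_pos: [537.6, -36.6, 76.5]
tool_rot: [0.749, -0.663, 0.0, -0.0]
ft_force: [0.9, -1.0, 5.3]
finger_gap: 19.3
```

drive_tool(motion=[[[-0.001, 0, 0], [0, 0, 0], 0], [[-0.002, 0, 0], [0, 0, 0], 0], [[-0.003, 0, 0], [0, 0, 0], 0], [[-0.004, 0, 0], [0, 0, 0], 0], [[-0.005, 0, 0], [0, 0, 0], 0]])

```text
time: 9.68
tcp_pos: [537.0, -31.6, 76.5]
tool_rot: [0.749, -0.663, 0.0, -0.0]
ft_force: [0.1, -1.1, 4.6]
finger_gap: 19.4
```

drive_tool(motion=[[[-0.001, 0, 0], [0, 0, 0], 0], [[-0.002, 0, 0], [0, 0, 0], 0], [[-0.003, 0, 0], [0, 0, 0], 0], [[-0.004, 0, 0], [0, 0, 0], 0]])

```text
time: 10.02
tcp_pos: [536.5, -27.6, 76.6]
tool_rot: [0.749, -0.663, 0.0, -0.0]
ft_force: [0.9, -1.8, 4.8]
finger_gap: 19.4
```

drive_tool(motion=[[[-0.001, 0, 0], [0, 0, 0], 0], [[-0.002, 0, 0], [0, 0, 0], 0], [[-0.003, 0, 0], [0, 0, 0], 0], [[-0.004, 0, 0], [0, 0, 0], 0]])

```text
time: 10.35
tcp_pos: [536.0, -23.7, 76.5]
tool_rot: [0.749, -0.663, 0.0, -0.0]
ft_force: [1.2, -1.3, 5.4]
finger_gap: 19.3
```

```bash
python3 - <<'E'
from h import *
c=cap('scene');save(c,'s7.png')
goal([536.6,-41.7,77],-83.1);print(arm.read_state()['wrist_torque'])
im=cv2.cvtColor(c['pixels'],cv2.COLOR_RGB2BGR)[110:220,210:360]
cv2.imwrite('pics/s7c.png',cv2.resize(im,None,fx=5,fy=5,interpolation=cv2.INTER_CUBIC))
E
```

```text
t 10.4 pos [536.02 -23.56  76.54] yaw -83.07 F [ 0.34 -0.82  5.21] gap 19.1
shift [ 0.0181  0.0016 -0.0005] turn [-0.03 -0.    0.03]
[-0.21290033  0.129229    0.00485282]
```

View pics/s7c.png

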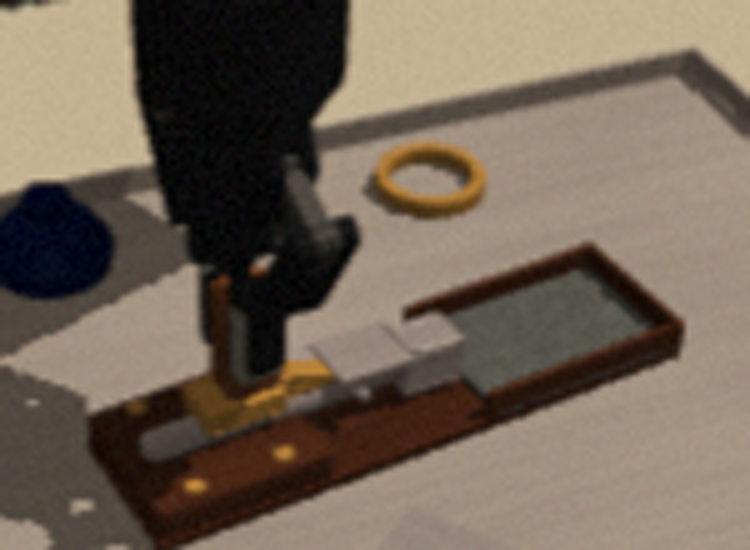

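drive_tool(motion=[[[-0.001, 0, 0], [0, 0, 0], 0], [[-0.002, 0, 0], [0, 0, 0], 0], [[-0.003, 0, 0], [0, 0, 0], 0], [[-0.004, 0, 0], [0, 0, 0], 0]])

```text
time: 10.73
tcp_pos: [535.5, -19.7, 76.6]
tool_rot: [0.749, -0.663, 0.0, -0.0]
ft_force: [0.3, -1.4, 4.8]
finger_gap: 19.6
```

drive_tool(motion=[[[-0.001, 0, 0], [0, 0, 0], 0], [[-0.002, 0, 0], [0, 0, 0], 0], [[-0.003, 0, 0], [0, 0, 0], 0], [[-0.004, 0, 0], [0, 0, 0], 0]])

```text
time: 11.07
tcp_pos: [535.0, -16.0, 76.5]
tool_rot: [0.749, -0.663, 0.0, -0.0]
ft_force: [-0.9, -3.4, 5.9]
finger_gap: 19.4
```

drive_tool(motion=[[[-0.001, 0, 0], [0, 0, 0], 0], [[-0.002, 0, 0], [0, 0, 0], 0], [[-0.003, 0, 0], [0, 0, 0], 0], [[-0.004, 0, 0], [0, 0, 0], 0]])

```text
time: 11.4
tcp_pos: [534.5, -12.1, 76.5]
tool_rot: [0.749, -0.663, 0.0, 0.0]
ft_force: [-0.8, -3.9, 5.7]
finger_gap: 19.3
```

```bash
python3 - <<'E'
from h import *
c=cap('scene');save(c,'s8.png')
goal([536.6,-41.7,77],-83.1);print(arm.read_state()['wrist_torque'])
im=cv2.cvtColor(c['pixels'],cv2.COLOR_RGB2BGR)[110:220,210:360]
cv2.imwrite('pics/s8c.png',cv2.resize(im,None,fx=5,fy=5,interpolation=cv2.INTER_CUBIC))
E
```

```text
t 11.45 pos [534.49 -11.92  76.55] yaw -83.07 F [-0.31 -2.24  5.25] gap 19.6
shift [ 0.0298  0.0015 -0.0004] turn [-0.02 -0.02  0.03]
[-8.28336450e-01 -5.06873215e-04  2.38945881e-02]
```

View pics/s8c.png

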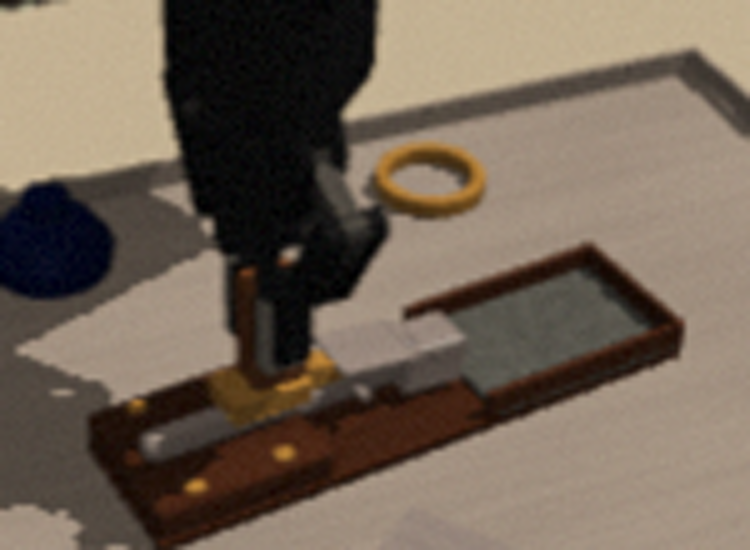

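drive_tool(motion=[[[-0.001, 0, 0], [0, 0, 0], 0], [[-0.002, 0, 0], [0, 0, 0], 0], [[-0.003, 0, 0], [0, 0, 0], 0], [[-0.004, 0, 0], [0, 0, 0], 0]])

```text
time: 11.78
tcp_pos: [534.0, -8.1, 76.6]
tool_rot: [0.749, -0.663, 0.0, 0.0]
ft_force: [-0.1, -3.8, 6.0]
finger_gap: 19.4
```

drive_tool(motion=[[[-0.001, 0, 0], [0, 0, 0], 0], [[-0.002, 0, 0], [0, 0, 0], 0], [[-0.003, 0, 0], [0, 0, 0], 0]])

```text
time: 12.03
tcp_pos: [533.6, -5.2, 76.5]
tool_rot: [0.749, -0.663, 0.0, 0.0]
ft_force: [0.6, -3.5, 5.6]
finger_gap: 19.0
```

drive_tool(motion=[[[-0.0005, 0, 0], [0, 0, 0], 0], [[-0.001, 0, 0], [0, 0, 0], 0], [[-0.0015, 0, 0], [0, 0, 0], 0]])

```text
time: 12.28
tcp_pos: [533.5, -3.6, 76.5]
tool_rot: [0.749, -0.663, 0.0, 0.0]
ft_force: [0.9, -2.8, 5.9]
finger_gap: 19.5
```

```bash
python3 - <<'E'
from h import *
c=cap('scene');save(c,'s9.png')
goal([536.6,-41.7,77],-83.1);print(arm.read_state()['wrist_torque'])
im=cv2.cvtColor(c['pixels'],cv2.COLOR_RGB2BGR)[110:220,210:360]
cv2.imwrite('pics/s9c.png',cv2.resize(im,None,fx=5,fy=5,interpolation=cv2.INTER_CUBIC))
E
```

```text
t 12.33 pos [533.44  -3.58  76.54] yaw -83.07 F [ 0.54 -2.83  5.33] gap 19.5
shift [ 0.0382  0.0015 -0.0004] turn [-0.01 -0.02  0.03]
[-0.93880987 -0.08643343 -0.0041699 ]
```

View pics/s9c.png

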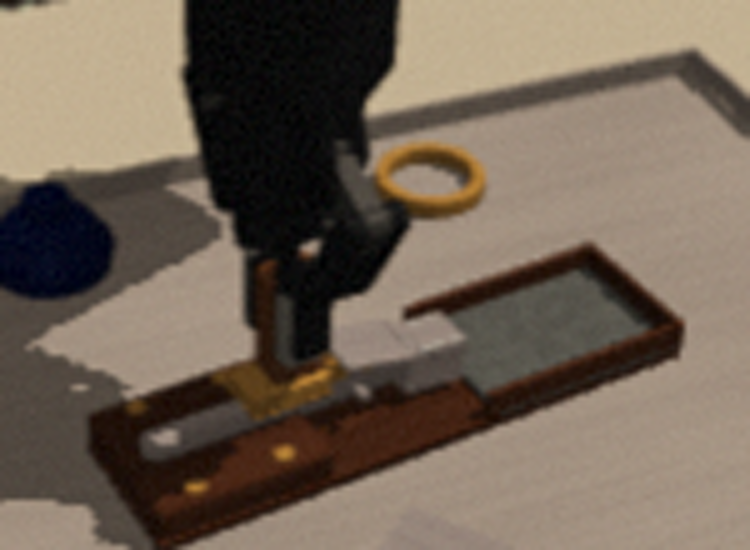

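drive_tool(motion=[[[-0.0005, 0, 0], [0, 0, 0], 0], [[-0.001, 0, 0], [0, 0, 0], 0], [[-0.0015, 0, 0], [0, 0, 0], 0], [[-0.002, 0, 0], [0, 0, 0], 0]])

```text
time: 12.67
tcp_pos: [533.2, -1.7, 76.5]
tool_rot: [0.749, -0.663, 0.0, 0.0]
ft_force: [0.5, -3.0, 5.0]
finger_gap: 19.4
```

drive_tool(motion=[[[-0.0005, 0, 0], [0, 0, 0], 0], [[-0.001, 0, 0], [0, 0, 0], 0], [[-0.0015, 0, 0], [0, 0, 0], 0], [[-0.002, 0, 0], [0, 0, 0], 0]])

```text
time: 13.0
tcp_pos: [533.0, 0.3, 76.5]
tool_rot: [0.749, -0.663, 0.0, 0.0]
ft_force: [-0.3, -2.1, 5.5]
finger_gap: 19.4
```

drive_tool(motion=[[[-0.0005, 0, 0], [0, 0, 0], 0], [[-0.001, 0, 0], [0, 0, 0], 0], [[-0.0015, 0, 0], [0, 0, 0], 0], [[-0.002, 0, 0], [0, 0, 0], 0]])

```text
time: 13.33
tcp_pos: [532.7, 2.2, 76.5]
tool_rot: [0.749, -0.663, 0.0, 0.0]
ft_force: [0.9, -3.8, 5.1]
finger_gap: 19.0
```

```bash
python3 - <<'E'
from h import *
c=cap('scene');save(c,'s10.png')
goal([536.6,-41.7,77],-83.1);print(arm.read_state()['wrist_torque'])
im=cv2.cvtColor(c['pixels'],cv2.COLOR_RGB2BGR)[110:220,210:360]
cv2.imwrite('pics/s10c.png',cv2.resize(im,None,fx=5,fy=5,interpolation=cv2.INTER_CUBIC))
E
```

```text
t 13.38 pos [532.68   2.25  76.53] yaw -83.07 F [ 0.15 -3.17  5.71] gap 19.2
shift [ 0.0441  0.0014 -0.0004] turn [-0.01 -0.03  0.03]
[-1.15435678 -0.14882498  0.00809461]
```

View pics/s10c.png

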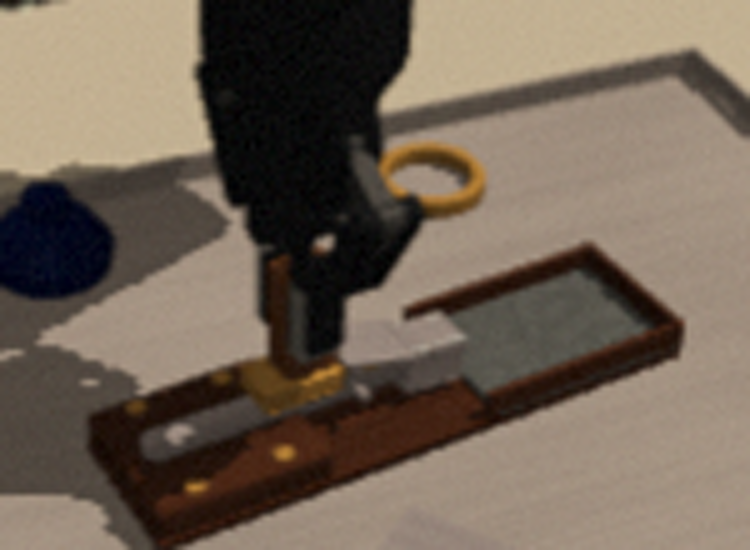

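drive_tool(motion=[[[-0.0005, 0, 0], [0, 0, 0], 0], [[-0.001, 0, 0], [0, 0, 0], 0], [[-0.0015, 0, 0], [0, 0, 0], 0], [[-0.002, 0, 0], [0, 0, 0], 0]])

```text
time: 13.72
tcp_pos: [532.4, 4.0, 76.6]
tool_rot: [0.749, -0.663, 0.0, 0.0]
ft_force: [0.6, -4.9, 5.9]
finger_gap: 19.0
```

drive_tool(motion=[[[-0.0005, 0, 0], [0, 0, 0], 0], [[-0.001, 0, 0], [0, 0, 0], 0], [[-0.0015, 0, 0], [0, 0, 0], 0], [[-0.002, 0, 0], [0, 0, 0], 0]])

```text
time: 14.05
tcp_pos: [532.2, 6.0, 76.6]
tool_rot: [0.749, -0.663, 0.0, 0.0]
ft_force: [1.0, -4.4, 5.3]
finger_gap: 19.5
```

drive_tool(motion=[[[-0.0008, 0, 0], [0, 0, 0], 0], [[-0.0016, 0, 0], [0, 0, 0], 0], [[-0.0024, 0, 0], [0, 0, 0], 0], [[-0.003, 0, 0], [0, 0, 0], 0]])

```text
time: 14.38
tcp_pos: [531.8, 8.9, 76.6]
tool_rot: [0.749, -0.663, 0.0, 0.0]
ft_force: [0.3, -4.5, 5.9]
finger_gap: 19.4
```

```bash
python3 - <<'E'
from h import *
c=cap('scene');save(c,'s11.png')
goal([536.6,-41.7,77],-83.1);print(arm.read_state()['wrist_torque'])
im=cv2.cvtColor(c['pixels'],cv2.COLOR_RGB2BGR)[110:220,210:360]
cv2.imwrite('pics/s11c.png',cv2.resize(im,None,fx=5,fy=5,interpolation=cv2.INTER_CUBIC))
E
```

```text
t 14.43 pos [531.8    9.04  76.57] yaw -83.07 F [ 0.58 -4.23  5.73] gap 19.4
shift [ 0.051   0.0014 -0.0004] turn [ 0.   -0.05  0.03]
[-1.50576646 -0.12985352  0.0023466 ]
```

View pics/s11c.png

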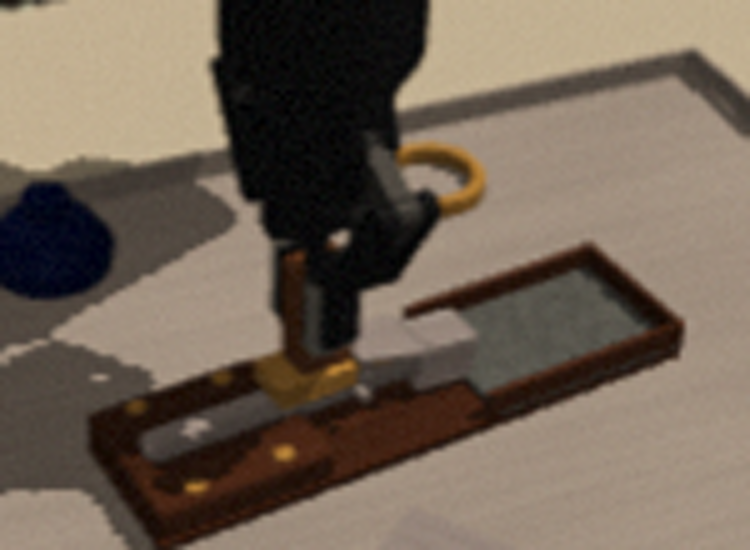

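drive_tool(motion=[[[-0.001, 0, 0], [0, 0, 0], 0], [[-0.002, 0, 0], [0, 0, 0], 0], [[-0.003, 0, 0], [0, 0, 0], 0], [[-0.004, 0, 0], [0, 0, 0], 0], [[-0.005, 0, 0], [0, 0, 0], 0]])

```text
time: 14.85
tcp_pos: [531.2, 13.9, 76.6]
tool_rot: [0.749, -0.663, 0.0, 0.0]
ft_force: [1.0, -5.1, 6.7]
finger_gap: 19.2
```

drive_tool(motion=[[[-0.001, 0, 0], [0, 0, 0], 0], [[-0.002, 0, 0], [0, 0, 0], 0], [[-0.003, 0, 0], [0, 0, 0], 0], [[-0.004, 0, 0], [0, 0, 0], 0], [[-0.005, 0, 0], [0, 0, 0], 0]])

```text
time: 15.27
tcp_pos: [530.6, 18.8, 76.6]
tool_rot: [0.749, -0.663, 0.0, 0.0]
ft_force: [0.9, -5.1, 6.4]
finger_gap: 19.2
```

```bash
python3 - <<'E'
from h import *
c=cap('scene');save(c,'s12.png')
goal([536.6,-41.7,77],-83.1);print(arm.read_state()['wrist_torque'])
im=cv2.cvtColor(c['pixels'],cv2.COLOR_RGB2BGR)[110:220,210:360]
cv2.imwrite('pics/s12c.png',cv2.resize(im,None,fx=5,fy=5,interpolation=cv2.INTER_CUBIC))
E
```

```text
t 15.32 pos [530.54  18.95  76.57] yaw -83.07 F [ 0.15 -4.24  7.62] gap 19.5
shift [ 0.0609  0.0013 -0.0004] turn [ 0.01 -0.05  0.03]
[-1.47119979 -0.09675335  0.03711958]
```

View pics/s12c.png

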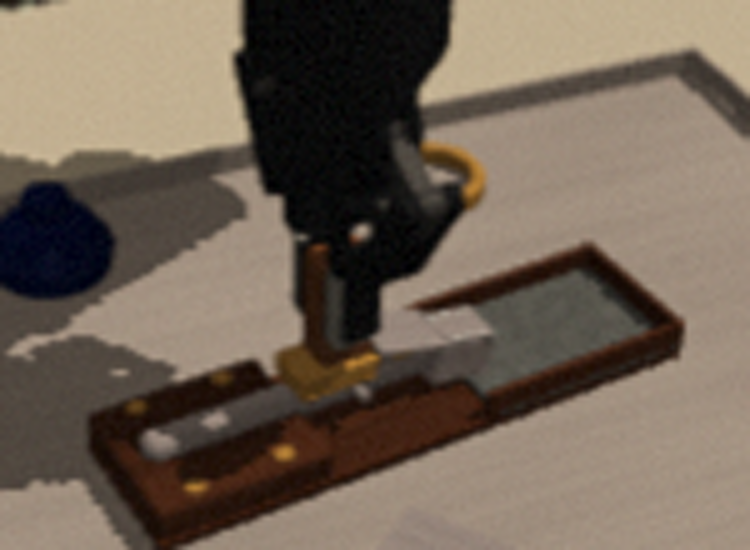

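drive_tool(motion=[[[-0.001, 0, 0], [0, 0, 0], 0], [[-0.002, 0, 0], [0, 0, 0], 0], [[-0.003, 0, 0], [0, 0, 0], 0], [[-0.004, 0, 0], [0, 0, 0], 0], [[-0.005, 0, 0], [0, 0, 0], 0]])

```text
time: 15.73
tcp_pos: [529.9, 23.6, 76.5]
tool_rot: [0.749, -0.663, 0.0, 0.0]
ft_force: [0.6, -5.2, 6.2]
finger_gap: 19.3
```

drive_tool(motion=[[[-0.001, 0, 0], [0, 0, 0], 0], [[-0.002, 0, 0], [0, 0, 0], 0], [[-0.003, 0, 0], [0, 0, 0], 0], [[-0.004, 0, 0], [0, 0, 0], 0], [[-0.005, 0, 0], [0, 0, 0], 0]])

```text
time: 16.15
tcp_pos: [529.3, 28.6, 76.6]
tool_rot: [0.749, -0.663, 0.0, 0.0]
ft_force: [0.6, -6.6, 6.6]
finger_gap: 19.5
```

```bash
python3 - <<'E'
from h import *
c=cap('scene');save(c,'s13.png')
goal([536.6,-41.7,77],-83.1);print(arm.read_state()['wrist_torque'])
im=cv2.cvtColor(c['pixels'],cv2.COLOR_RGB2BGR)[110:220,210:360]
cv2.imwrite('pics/s13c.png',cv2.resize(im,None,fx=5,fy=5,interpolation=cv2.INTER_CUBIC))
E
```

```text
t 16.2 pos [529.29  28.76  76.57] yaw -83.08 F [ 0.34 -4.94  6.58] gap 19.6
shift [ 0.0708  0.0012 -0.0004] turn [ 0.01 -0.06  0.02]
[-1.7185406  -0.13101697 -0.01264038]
```

View pics/s13c.png

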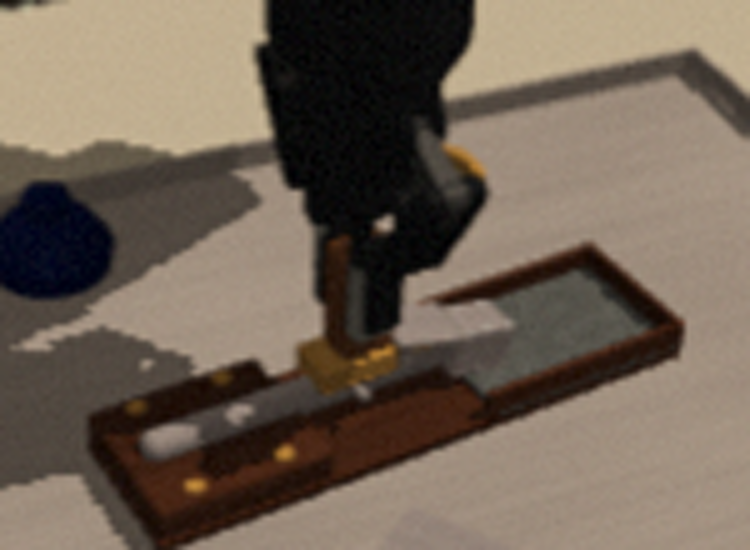

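drive_tool(motion=[[[-0.0008, 0, 0], [0, 0, 0], 0], [[-0.0016, 0, 0], [0, 0, 0], 0], [[-0.0024, 0, 0], [0, 0, 0], 0], [[-0.0032, 0, 0], [0, 0, 0], 0], [[-0.004, 0, 0], [0, 0, 0], 0]])

```text
time: 16.62
tcp_pos: [529.0, 33.3, 76.6]
tool_rot: [0.748, -0.663, 0.0, -0.0]
ft_force: [-0.2, -2.2, 6.3]
finger_gap: 19.6
```

drive_tool(motion=[[[-0.0008, 0, 0], [0, 0, 0], 0], [[-0.0016, 0, 0], [0, 0, 0], 0], [[-0.0024, 0, 0], [0, 0, 0], 0], [[-0.0032, 0, 0], [0, 0, 0], 0], [[-0.004, 0, 0], [0, 0, 0], 0]])

```text
time: 17.03
tcp_pos: [528.6, 37.4, 76.5]
tool_rot: [0.749, -0.663, 0.0, -0.0]
ft_force: [0.6, -1.4, 5.7]
finger_gap: 19.7
```

```bash
python3 - <<'E'
from h import *
c=cap('scene');save(c,'s14.png')
goal([536.6,-41.7,77],-83.1);print(arm.read_state()['wrist_torque'])
im=cv2.cvtColor(c['pixels'],cv2.COLOR_RGB2BGR)[110:220,210:360]
cv2.imwrite('pics/s14c.png',cv2.resize(im,None,fx=5,fy=5,interpolation=cv2.INTER_CUBIC))
P=cloud(c)
# base-frame profile of what's over y~0
o=np.array([528.4,26.0,3.]);a=np.radians(96.9);X=np.array([np.cos(a),np.sin(a),0]);Y=np.array([-np.sin(a),np.cos(a),0])
Q=P.reshape(-1,3)-o;b=np.stack([Q@X,Q@Y,Q[:,2]],1)
for x in range(20,100,4):
    m=(abs(b[:,0]-x)<2)&(abs(b[:,1]+0)<20)&(b[:,2]<48)&(b[:,2]>5)
    if m.sum()>3: print(x,m.sum(),'zmax',np.percentile(b[m,2],90).round(1))
E
```

```text
t 17.08 pos [528.56  37.46  76.54] yaw -83.07 F [ 0.15 -0.29  5.2 ] gap 19.0
shift [ 0.0796  0.0016 -0.0005] turn [-0.03 -0.    0.03]
[-0.30839207  0.02942068  0.01446815]
20 30 zmax 42.9
24 24 zmax 40.5
28 22 zmax 44.1
32 34 zmax 44.1
36 27 zmax 43.1
40 33 zmax 42.0
44 30 zmax 41.7
48 26 zmax 40.7
52 28 zmax 39.6
56 47 zmax 38.9
60 42 zmax 38.7
64 27 zmax 36.9
68 31 zmax 35.2
72 24 zmax 34.1
76 25 zmax 33.0
80 27 zmax 32.7
84 20 zmax 30.7
88 14 zmax 30.7
92 9 zmax 10.3
96 9 zmax 9.6
```

View pics/s14c.png

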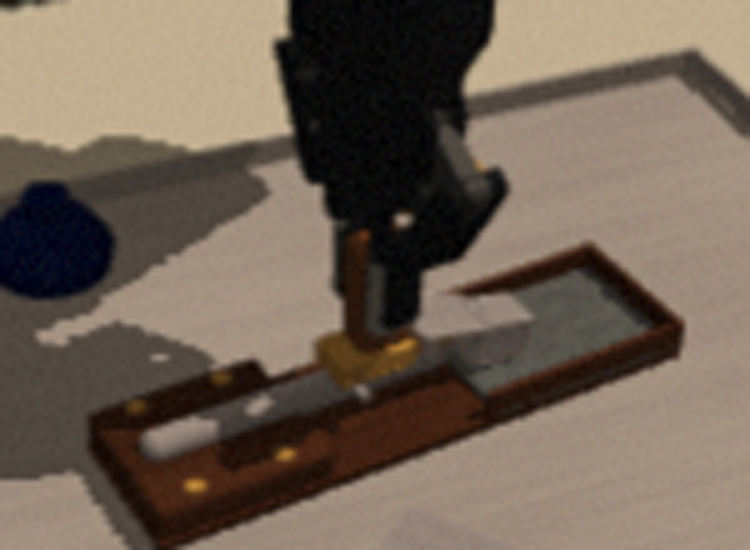

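Ring is off the rod end (front at about x=90, tilted with the tongue still on the blade), and the push force fell to about 0. Next I'll retract straight back.

drive_tool(motion=[[[0.001, 0, 0], [0, 0, 0], 0], [[0.0025, 0, 0], [0, 0, 0], 0], [[0.004, 0, 0], [0, 0, 0], 0], [[0.006, 0, 0], [0, 0, 0], 0], [[0.008, 0, 0], [0, 0, 0], 0]])

```text
time: 17.5
tcp_pos: [529.7, 29.8, 76.5]
tool_rot: [0.749, -0.663, 0.0, -0.001]
ft_force: [-0.3, 1.5, 4.5]
finger_gap: 19.3
```

drive_tool(motion=[[[0.002, 0, 0], [0, 0, 0], 0], [[0.004, 0, 0], [0, 0, 0], 0], [[0.006, 0, 0], [0, 0, 0], 0], [[0.008, 0, 0], [0, 0, 0], 0], [[0.01, 0, 0], [0, 0, 0], 0]])

```text
time: 17.92
tcp_pos: [530.9, 19.8, 76.5]
tool_rot: [0.749, -0.663, 0.0, -0.001]
ft_force: [0.7, 0.8, 5.1]
finger_gap: 19.4
```

```bash
cat > prof.py <<'E'
from h import *
import sys
f=sys.argv[1]
c=cap('scene');save(c,f+'.png')
goal([536.6,-41.7,77],-83.1)
im=cv2.cvtColor(c['pixels'],cv2.COLOR_RGB2BGR)[110:220,210:360]
cv2.imwrite('pics/'+f+'c.png',cv2.resize(im,None,fx=5,fy=5,interpolation=cv2.INTER_CUBIC))
P=cloud(c)
o=np.array([528.4,26.0,3.]);a=np.radians(96.9);X=np.array([np.cos(a),np.sin(a),0]);Y=np.array([-np.sin(a),np.cos(a),0])
Q=P.reshape(-1,3)-o;b=np.stack([Q@X,Q@Y,Q[:,2]],1)
print([(x,np.percentile(b[m,2],90).round(1)) for x in range(8,112,4) for m in [(abs(b[:,0]-x)<2)&(abs(b[:,1])<14)&(b[:,2]<48)&(b[:,2]>5)] if m.sum()>3])
E
python3 prof.py s15
```

```text
t 17.97 pos [530.94  19.52  76.53] yaw -83.07 F [ 0.67 -1.12  4.42] gap 19.2
shift [ 0.0615  0.0018 -0.0005] turn [-0.05  0.02  0.02]
[(8, np.float64(43.1)), (12, np.float64(39.2)), (16, np.float64(40.5)), (20, np.float64(39.5)), (24, np.float64(40.0)), (28, np.float64(39.7)), (32, np.float64(39.4)), (36, np.float64(38.6)), (40, np.float64(38.2)), (44, np.float64(37.6)), (48, np.float64(37.8)), (52, np.float64(37.5)), (56, np.float64(36.0)), (60, np.float64(36.4)), (64, np.float64(33.5)), (68, np.float64(33.7)), (72, np.float64(32.1)), (76, np.float64(32.4)), (80, np.float64(31.6)), (84, np.float64(31.1)), (88, np.float64(29.7)), (92, np.float64(9.8)), (96, np.float64(10.8)), (100, np.float64(9.8)), (104, np.float64(10.6)), (108, np.float64(10.2))]
```

View pics/s15c.png

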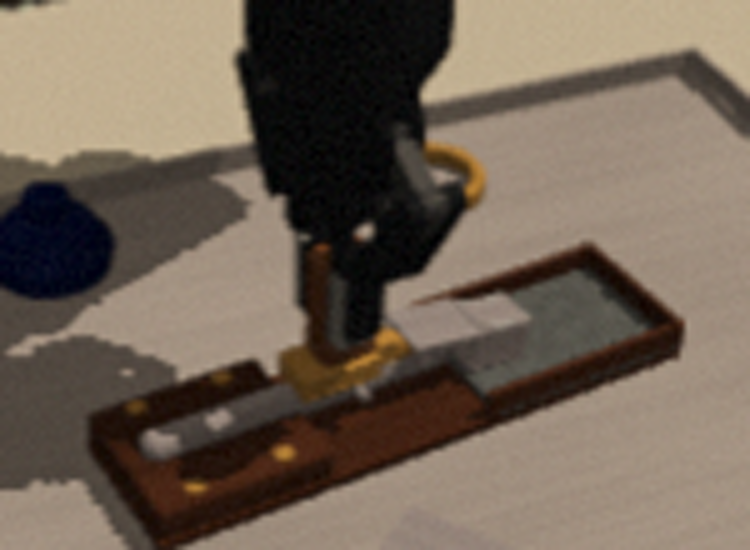

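Clip's front still at about x=90, so it isn't dragging. I'll keep retracting.

drive_tool(motion=[[[0.002, 0, 0], [0, 0, 0], 0], [[0.004, 0, 0], [0, 0, 0], 0], [[0.006, 0, 0], [0, 0, 0], 0], [[0.008, 0, 0], [0, 0, 0], 0], [[0.01, 0, 0], [0, 0, 0], 0]])

```text
time: 18.38
tcp_pos: [532.1, 9.8, 76.6]
tool_rot: [0.749, -0.663, 0.0, -0.001]
ft_force: [-0.3, 1.4, 4.8]
finger_gap: 19.3
```

drive_tool(motion=[[[0.002, 0, 0], [0, 0, 0], 0], [[0.004, 0, 0], [0, 0, 0], 0], [[0.006, 0, 0], [0, 0, 0], 0], [[0.008, 0, 0], [0, 0, 0], 0], [[0.01, 0, 0], [0, 0, 0], 0]])

```text
time: 18.8
tcp_pos: [533.3, -0.1, 76.6]
tool_rot: [0.749, -0.663, 0.0, -0.0]
ft_force: [-1.0, 0.5, 5.3]
finger_gap: 19.4
```

drive_tool(motion=[[[0.002, 0, 0], [0, 0, 0], 0], [[0.004, 0, 0], [0, 0, 0], 0], [[0.006, 0, 0], [0, 0, 0], 0], [[0.008, 0, 0], [0, 0, 0], 0], [[0.01, 0, 0], [0, 0, 0], 0]])

```text
time: 19.22
tcp_pos: [534.5, -10.1, 76.5]
tool_rot: [0.749, -0.663, 0.0, -0.0]
ft_force: [0.3, 1.3, 5.3]
finger_gap: 19.0
```

```bash
python3 prof.py s16
```

```text
t 19.27 pos [534.52 -10.33  76.53] yaw -83.07 F [ 1.4  -0.35  5.54] gap 19.3
shift [ 0.0314  0.0017 -0.0005] turn [-0.05  0.02  0.03]
[(8, np.float64(33.4)), (12, np.float64(29.4)), (16, np.float64(30.0)), (20, np.float64(31.1)), (24, np.float64(33.0)), (28, np.float64(32.6)), (32, np.float64(33.0)), (36, np.float64(33.4)), (40, np.float64(33.3)), (44, np.float64(33.1)), (48, np.float64(33.1)), (52, np.float64(32.9)), (56, np.float64(33.2)), (60, np.float64(33.6)), (64, np.float64(31.6)), (68, np.float64(31.0)), (72, np.float64(31.5)), (76, np.float64(31.3)), (80, np.float64(31.4)), (84, np.float64(31.4)), (92, np.float64(10.7)), (96, np.float64(10.5)), (100, np.float64(10.7)), (104, np.float64(11.0)), (108, np.float64(10.7))]
```

View pics/s16c.png

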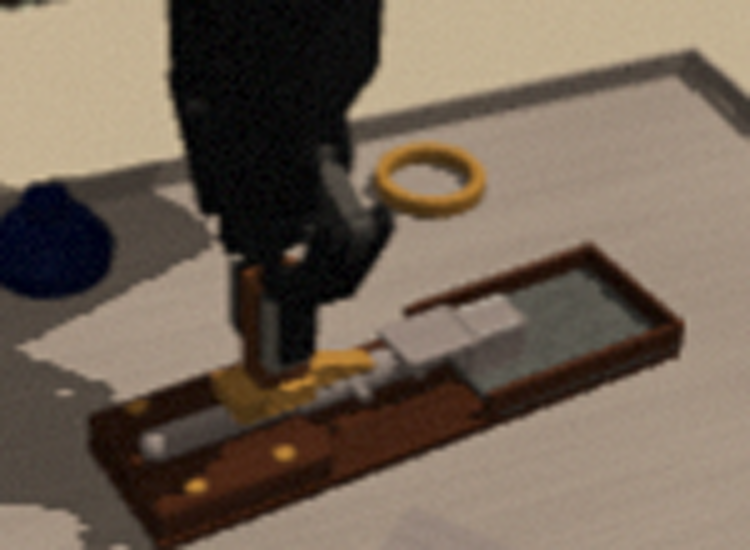

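The clip lies level on the shelf (ring about x 60–87) and the blade is clear of the tongue. I'll lift and carry the wedge back.

drive_tool(motion=[[[0.003, 0, -0.004], [0, 0, 0], 0], [[0.006, 0, -0.015], [0, 0, 0], 0], [[0.01, 0, -0.03], [0, 0, 0], 0], [[0.01, 0, -0.04], [0, 0, 0], 0]])

```text
time: 19.6
tcp_pos: [534.8, -20.8, 116.7]
tool_rot: [0.748, -0.663, -0.0, 0.001]
ft_force: [0.5, -0.3, -1.9]
finger_gap: 19.4
```

```bash
python3 -c "
from h import *
goal([575.5,-288.1,108],-82.9)"
```

```text
t 19.6 pos [534.82 -20.81 116.69] yaw -83.11 F [ 0.5  -0.28 -1.93] gap 19.4
shift [ 0.2702 -0.0083  0.0087] turn [ 0.07 -0.   -0.21]
```

drive_tool(motion=[[[0.025, -0.001, 0], [0, 0, 0], 0], [[0.062, -0.002, 0], [0, 0, 0], 0], [[0.1, -0.003, 0], [0, 0, 0], 0], [[0.138, -0.004, 0], [0, 0, 0], 0], [[0.175, -0.005, 0], [0, 0, 0], 0]])

```text
time: 20.02
tcp_pos: [561.0, -194.9, 116.2]
tool_rot: [0.749, -0.663, -0.0, 0.0]
ft_force: [1.7, 1.3, -2.0]
finger_gap: 19.6
```

drive_tool(motion=[[[0.035, -0.001, 0], [0, 0, 0], 0], [[0.065, -0.002, 0], [0, 0, 0], 0], [[0.085, -0.003, 0], [0, 0, 0], 0], [[0.095, -0.003, 0.005], [0, 0, 0], 0], [[0.095, -0.003, 0.02], [0, 0, 0], 0]])

```text
time: 20.43
tcp_pos: [576.7, -289.7, 97.3]
tool_rot: [0.748, -0.664, 0.001, -0.001]
ft_force: [1.4, -0.5, -1.0]
finger_gap: 19.7
```

```bash
python3 -c "
from h import *
goal([575.5,-288.1,46.6],-82.9)"
```

```text
t 20.43 pos [ 576.74 -289.74   97.35] yaw -83.21 F [ 1.4  -0.49 -1.01] gap 19.7
shift [-0.0018  0.0012  0.0507] turn [-0.15 -0.07 -0.31]
```

drive_tool(motion=[[[0, 0, 0.01], [0, 0, 0], 0], [[0, 0, 0.025], [0, 0, 0], 0], [[0, 0, 0.038], [0, 0, 0], 0], [[0, 0, 0.044], [0, 0, 0], 0], [[0, 0, 0.046], [0, 0, 0], 0]])

```text
time: 20.85
tcp_pos: [574.7, -286.4, 48.6]
tool_rot: [0.749, -0.663, -0.001, 0.001]
ft_force: [-0.1, 0.1, -2.2]
finger_gap: 19.4
```

drive_tool(motion=[[[0, 0, 0.0003], [0, 0, 0], 0], [[0, 0, 0.0006], [0, 0, 0], 0], [[0, 0, 0.0009], [0, 0, 0], 0], [[0, 0, 0.0012], [0, 0, 0], 0], [[0, 0, 0.0015], [0, 0, 0], 0]])

```text
time: 21.27
tcp_pos: [576.1, -287.4, 49.5]
tool_rot: [0.748, -0.663, 0.0, -0.0]
ft_force: [0.2, 0.2, -2.1]
finger_gap: 19.7
```

drive_tool(motion=[[[0, 0, 0.0003], [0, 0, 0], 0], [[0, 0, 0.0006], [0, 0, 0], 0], [[0, 0, 0.0009], [0, 0, 0], 0], [[0, 0, 0.0012], [0, 0, 0], 0], [[0, 0, 0.0015], [0, 0, 0], 0]])

```text
time: 21.68
tcp_pos: [575.8, -287.4, 47.3]
tool_rot: [0.748, -0.663, 0.0, 0.0]
ft_force: [-0.4, -0.3, -2.3]
finger_gap: 19.4
```

drive_tool(motion=[[[0, 0, 0.0003], [0, 0, 0], 0], [[0, 0, 0.0006], [0, 0, 0], 0], [[0, 0, 0.0009], [0, 0, 0], 0], [[0, 0, 0.0012], [0, 0, 0], 0]])

```text
time: 22.02
tcp_pos: [575.8, -287.5, 46.6]
tool_rot: [0.749, -0.663, 0.0, 0.0]
ft_force: [-1.3, 0.8, 6.8]
finger_gap: 19.0
```

drive_tool(motion=[[[0, 0, 0.0002], [0, 0, 0], 0], [[0, 0, 0.0004], [0, 0, 0], 0], [[0, 0, 0.0006], [0, 0, 0], 0]])

```text
time: 22.27
tcp_pos: [575.9, -287.5, 46.6]
tool_rot: [0.749, -0.663, 0.0, 0.0]
ft_force: [-3.8, 2.3, 9.2]
finger_gap: 19.0
```

drive_tool(motion=[[[0, 0, -0.0004], [0, 0, 0], 0], [[0, 0, -0.0005], [0, 0, 0], 0], [[0, 0, -0.0005], [0, 0, 0], 0.3], [[0, 0, -0.0005], [0, 0, 0], 0.45], [[0, 0, -0.0005], [0, 0, 0], 0.5]])

```text
time: 22.68
tcp_pos: [575.8, -287.4, 45.8]
tool_rot: [0.748, -0.663, -0.0, -0.0]
ft_force: [-0.5, 1.1, -0.5]
finger_gap: 42.3
```

drive_tool(motion=[[[0, 0, 0], [0, 0, 0], 0.5], [[0, 0, -0.01], [0, 0, 0], 0.5], [[0, 0, -0.03], [0, 0, 0], 0.5], [[0, 0, -0.06], [0, 0, 0], 0.5], [[0, 0, -0.1], [0, 0, 0], 0.5]])

```text
time: 23.1
tcp_pos: [574.1, -286.9, 145.1]
tool_rot: [0.748, -0.663, -0.002, 0.001]
ft_force: [0.4, -0.2, 1.2]
finger_gap: 43.1
```

drive_tool(motion=[[[0, 0, -0.03], [0, 0, 0], 0.5], [[0, 0, -0.05], [0, 0, 0], 0.5], [[0, 0, -0.05], [0, 0, 0], 0.5], [[0, 0, -0.05], [0, 0, 0], 0.5]])

```text
time: 23.43
tcp_pos: [576.5, -287.5, 198.4]
tool_rot: [0.748, -0.663, 0.002, -0.001]
ft_force: [-0.8, -0.1, -0.8]
finger_gap: 42.7
```

```bash
python3 - <<'E'
from h import *
import subprocess
c=cap('wrist');save(c,'w20.png')
P=cloud(c);Q=P.reshape(-1,3);Q=Q[(abs(Q[:,0]-575)<45)&(abs(Q[:,1]+285)<50)]
q=Q[(Q[:,2]>57)&(Q[:,2]<75)];print(len(q),q.mean(0),q[:,2].std())
d=cap('top');P=cloud(d);save(d,'t20.png')
E
python3 prof.py s20
python3 - <<'E'
import cv2
a=cv2.imread('pics/s20.png');cv2.imwrite('pics/s20z.png',cv2.resize(a[130:310,60:440],None,fx=2.1,fy=2.1,interpolation=cv2.INTER_CUBIC))
E
```

```text
473 [ 574.96391715 -286.43926021   65.62337915] 1.8995895934951204
t 23.58 pos [ 575.11 -287.17  195.07] yaw -83.09 F [-0.23  1.08  0.29] gap 42.7
shift [-0.2482  0.0085  0.1183] turn [0.09 0.04 0.01]
[(8, np.float64(30.1)), (12, np.float64(30.0)), (16, np.float64(30.4)), (20, np.float64(29.3)), (24, np.float64(33.4)), (28, np.float64(33.2)), (32, np.float64(33.1)), (36, np.float64(32.9)), (40, np.float64(33.0)), (44, np.float64(32.7)), (48, np.float64(32.8)), (52, np.float64(33.3)), (56, np.float64(33.1)), (60, np.float64(33.3)), (64, np.float64(31.5)), (68, np.float64(31.5)), (72, np.float64(31.2)), (76, np.float64(31.4)), (80, np.float64(30.7)), (84, np.float64(30.6)), (92, np.float64(10.6)), (96, np.float64(10.3)), (100, np.float64(10.2)), (104, np.float64(10.7)), (108, np.float64(11.0))]
```

View pics/s20z.png

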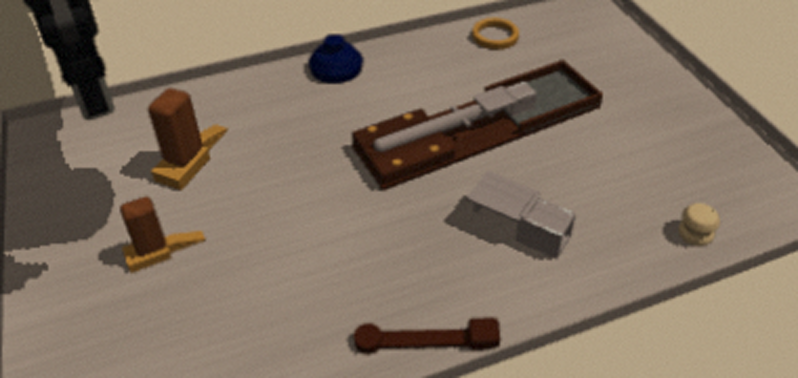

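View pics/t20.png

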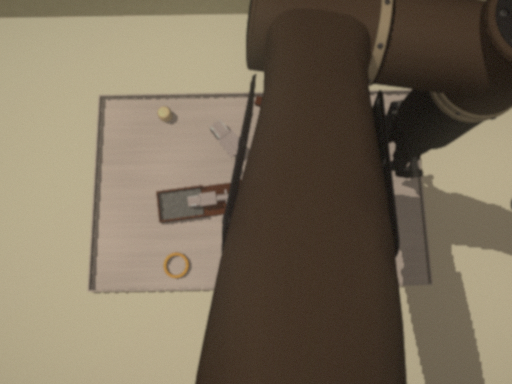

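The scene shot shows the wedge upright at crop (145,235), the clip on the shelf at crop (505,98), and the other parts where they were. Handing in.

```bash
python3 -c "
from h import *
print(arm.hand_in())"
```

```text
the job is handed in; nothing more can be done
None
```

The job is done and handed in at about 24 s of the 61 s allowed; the hand-in gave no verdict. The clip is off the rod and on the catch shelf, and the wedge stands upright on the tray floor again.

- **Picking up and touching down:** I gripped the smaller wedge and let it down at about 2 mm/s. I felt it land on the rod at about 4 N, rising to about 6.5 N during a 0.4 s hold.
- **Freeing the clip:** I slid the blade under the tongue and eased the clip off the rod's end. At each reading the force along the rod was 6.6 N or less and the downward press about 9 N or less, well under the 25 N limit. These are wrist readings with about 1 N of noise, taken between moves, so a short peak could have gone unseen.
- **Setting down:** I drew the blade straight back, returned the wedge to its place, opened the gripper and raised it clear.

**Last checks:**
- **Clip:** it lies level on the shelf, with the ring's centre about 74 mm beyond the cross pin.
- **Wedge:** it is upright within about 1.5 mm of where it started.
- **Other parts:** the knob, weight, clamp and brake look unmoved in the scene camera. The top camera could not confirm all of them because the arm hid much of the tray.

**Disagreements:** the scene and top cameras differed by about 5 mm in world x, so I went by the wrist camera, which lay between them. The wrist camera read heights about 1.7 mm too high, so I judged touchdown by force.

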